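# Eject a box of staples and trap it on the chute

## Task

Press the eject key on the side of the sloping staple dispenser with one fingertip, and stop the popped-out box of staples with the other finger while the whole box is still on the chute, before it slides off the low end. Grasp and lift nothing, and leave the eraser, the clip box and the tape roll alone. The program finishes while holding: the key still pressed down by one finger and the box resting, still, against the other.

Things in the scene. Friction and masses are not known exactly. Their poses are not given: they have to be found in the camera images.
- dispenser: Grey sloping box dispenser, 218 x 89 mm, fixed to the worktop, place and yaw vary. Origin on the worktop under the chute's middle line; x points level toward the closed high back, y across the chute (away from the key), z up. The chute falls toward -x at 0.28 rad, inner width 45 mm (y +-22.5), side walls 4 mm thick, 16 mm above its floor; it runs from x = -53 (open low end) to +155 mm (back wall).
- chute_point (a point): Point on the smooth metal chute floor at the dispenser's x = 0, y = 0, 44 mm above the worktop (the floor rises 0.288 mm per mm of x). It is level with the key's middle along the chute and 53 mm down the chute from the waiting box's front. A fingertip standing here about 12 mm above the floor, between the walls, blocks the box.
- low_end (a point): Middle of the open low edge of the chute floor, 29 mm above the worktop, at the dispenser's x = -53 mm. The floor is so slippery that the freed box slides on by itself, the first 50 mm in about 0.2 s, and falls off here unless something blocks it.
- key_top (a point): Middle of the top of the eject key, a black ribbed push key, 42 mm along the chute by 29 mm across, on a pedestal beside the chute at the dispenser's x = 0, y = -44.5 mm. When up its top is 66 mm above the worktop, 22 mm above the chute floor beside it.
- eject_key (a joint): How far the eject key is pressed straight down, m: 0 up, 0.010 at its stop (top then 56 mm above the worktop). It springs back; it takes 1.5 N to start, 4 N at the stop, plus up to 1 N of friction. A steel catch, part of the key, stands through the chute floor at the dispenser's x = +59 mm; at about 6 mm of press it frees the box, which a spring plate behind it pushes out the first 15 mm.
- staple_box: Small pale cardboard box of staples, 41 x 74 x 27 mm, about 0.12 kg, lying loose in the chute behind the catch, its long side (its own y) along the chute. Origin at the centre of its underside.
- box_centre (a point): Centre of the staple box, half-way up. At the start at the dispenser's x = +93 mm, 85 mm above the worktop. Stopped by a 20 mm wide finger centred at the dispenser's x = 0, it is at about x = +49 mm.
- loose_eraser: Bystander: eraser in a grey sleeve, 23 x 52 x 13 mm, lying on the worktop to the left of the dispenser. Origin at the centre of its underside.
- clip_box: Bystander: small pale box of paper clips, 53 x 75 x 21 mm, lying on the worktop to the left of the dispenser. Origin at the centre of its underside.
- tape_roll: Bystander: roll of beige tape lying flat on the worktop, 104 mm across, 25 mm high. Origin at the centre of its underside.
There are look-alikes about, which are no part of the job. What is shaped like the staple_box but orange or turquoise is not meant.

How it is judged:
On the way, in this order (a step that is already met when the one before it is completed fails the run):
1. the eject key is pressed while the box is still behind the catch (value of joint eject_key above 0.003 m and x of box_centre in the frame of dispenser above 0.088 m).
2. the popped box is stopped on the chute by a finger, with the key still down (x of box_centre in the frame of dispenser between -0.02 and 0.07 m and value of joint eject_key above 0.006 m and contact force between the fingers and staple_box above 0.04 N and linear speed of staple_box below 0.02 m/s and height (world z) of box_centre between 0.045 and 0.095 m), for 0.3 s.
At the end, for the whole second after the job is handed in: The key is at least 6 mm down; the staple box has come at least 23 mm out of its bay and its front is still on the chute (centre between x = -20 and +70 mm in the dispenser's frame, 45 to 95 mm above the worktop), it is at rest (under 20 mm/s) and leans on a finger with more than 0.04 N (all of step 2); the arm keeps its last pose, push and grip.
It fails at once if the staple box slides or falls off the chute (height (world z) of box_centre below 0.04 m).
It fails at once if the staple box is lifted (height (world z) of box_centre above 0.115 m or (height (world z) of box_centre above 0.095 m and x of box_centre in the frame of dispenser below 0.07 m)).
It fails at once if the eraser is disturbed (distance of loose_eraser from where it was at the start of the episode above 0.015 m).
It fails at once if the paper-clip box is disturbed (distance of clip_box from where it was at the start of the episode above 0.015 m).
It fails at once if the tape roll is disturbed (distance of tape_roll from where it was at the start of the episode above 0.015 m).
It also fails if it takes over 29 s, if anything falls off the work surface, if the arm or the gripper's body presses on something with over 40 N, if the wrist force passes 120 N, or if a joint passes its speed limit or range.

## Robot

A 7-joint arm with a two-finger parallel gripper is mounted at the origin on a cart in front of the work surface, level with it; the furniture and walls round the work are solid. World frame = base frame: x ahead of the robot, y to its left, z up, the work surface at z = 0. Lengths are in m, angles in rad, forces in N, time in s.
With the tool pointing down it reaches from about 0.4 to 0.85 m from the base axis. Payload 10.4 kg.
Tool frame: the origin (TCP) lies midway between the tips of the shut fingers; the grasp point (between the pads) lies 19 mm behind it; z points along the fingers, x is the direction in which the jaws open and shut, and the axes are right-handed (so a half turn about z gives the same grasp; the last joint's range is limited). The gripper opens to 87 mm and grips with 3 to 60 N. Pads are 19 mm wide; open, the fingers measure 117 mm over their backs; the gripper's body (75 mm by 190 mm) begins 51 mm behind the grasp point.
Start: joints at [1.091, 0.332, -0.065, 1.46, 0.022, 1.35, -0.088], TCP at [0.276, -0.561, 0.223] pointing down, gripper open.
Joint ranges: [-2.6, 2.6], [-0.5, 2.12], [-1.47, 1.34], [0.16, 2.42], [-1.27, 4.41], [0.06, 2.06], [-2.6, 2.6]. Speed limits (rad/s): [2.22, 2.22, 2.79, 2.79, 3.14, 3.14, 3.14].

## Interface

Orientations are given as a unit quaternion [w, x, y, z].
In Python, from station import bot gives the robot as it stands.
- The arm moves only by the tool move_arm, never from a script. Its arguments are lists of equal length, an entry for each row: "rot": the turn, a rotation vector about the world's x, y, z in rad, a list of three; "dp": the shift along the world's x, y, z in m, a list of three; "claw": the closure in counts, from 0 (fully open) to 255 (shut). In form: {"rot": [[wx, wy, wz], ...], "dp": [[dx, dy, dz], ...], "claw": [claw, ...]}. A call has exactly 8 rows; each row shifts and turns the pose as measured when the row begins; what a row does not reach is not made up. A row lasts 1/12 s, in which the tool goes at most 41.7 mm and 7.16 degrees, less where a joint would pass 70% of its speed; a pose out of reach is approached as far as the arm can. A call with a gripper value outside its range is refused whole. The fingers move at their own pace and stop on an object; "newtons" is the grip in N (left out, the last holds). Time passes only in rows, so rows that do not move let the fingers close, or fill a call up. It gives the time, the measured TCP pose, the force and the opening at its end, in the units of the state.
- bot.get_state(): the state, without advancing time (a new reading comes with each control period).
- bot.capture(name): name is "scene" or "top" or "wrist"; returns (picture, depth): 480x640x3 uint8, red, green, blue; 480x640 float32, m along the optical axis (not along the pixel's ray), 0 where there is no reading.
- bot.camera_model(name): a dict with "intrinsics" (3x3 intrinsics, pixels), "camera_from_world" (4x4, takes a point from world to camera coordinates). Camera axes: x right, y down, z forward; pixel columns grow to the right and rows downward; lengths in m; the calibration is good to about 2 mm. A picture is of the moment at which its call begins: read the wrist's pose just before it. camera_model takes no time and is no camera call; for the wrist camera it gives the pose at the moment of the call.
- bot.finish_job(): hands the job in, once; it reports no verdict.
The state is a dict: "clock": time; "joint_pos": joint angles; "qd": joint speeds; "joint_torque": joint torques, N m; "tool_pos": TCP position; "tcp_rot": TCP orientation; "wrist_force": force on the tool from outside, world axes, zero at the start; "wrist_torque": the same for the moment, N m; "finger_gap": finger opening in m.
Only numpy, scipy, OpenCV 4.12 (cv2) and the standard library are available. Lean on these libraries where they do the work, as an engineer would, in place of code of your own. Each camera call takes 0.05 s, during which the arm holds its last target.

## Working session

There is one attempt and no reset: what is moved stays moved. The work goes in short steps, Python scripts to look and compute and a tool call to move; the robot and the scene stay as the last step left them, time stands still between calls to the robot, and variables do not carry over. Pictures are saved under pics/ and viewed, and the job is handed in when it is done.

Besides the shell and the picture viewer there is one more tool, called as name(argument=value, ...), one argument or row to a line, values as JSON. move_arm: Moves the arm, as the interface text tells. Its arguments: {"type":"object","properties":{"rot":{"type":"array"},"dp":{"type":"array"},"claw":{"type":"array"},"newtons":{"type":"number"}},"required":["rot","dp","claw"]}

```bash
mkdir -p pics; python3 - <<'E'
from station import bot
import cv2,numpy as np
s=bot.get_state();print(s)
for n in ["scene","top"]:
    p,d=bot.capture(n); m=bot.camera_model(n)
    cv2.imwrite(f"pics/{n}0.png",p[:,:,::-1]); np.savez(f"{n}0.npz",p=p,d=d,K=m["intrinsics"],T=m["camera_from_world"])
    print(n,m)
E
```

```text
{'clock': 0.0, 'joint_pos': array([ 1.09137459,  0.33285757, -0.0647188 ,  1.46093035,  0.02157499,
        1.34990226, -0.08851682]), 'qd': array([ 1.15055094e-03, -3.46831610e-04,  9.06003137e-04, -2.14632348e-04,
        1.39075794e-03, -1.14471175e-03, -8.62332085e-05]), 'joint_torque': array([-5.43063124e-04, -6.23248959e+01,  2.41910212e-02, -3.89900422e+01,
       -6.14123256e-02,  3.98118398e-02,  1.94683944e-04]), 'tool_pos': array([ 0.27552909, -0.56056027,  0.22176815]), 'tcp_rot': array([-3.55995211e-04,  8.48855646e-01, -5.28624253e-01, -6.04589591e-04]), 'wrist_force': array([0.39570294, 0.33299924, 0.11171146]), 'wrist_torque': array([-0.00838326,  0.03803972,  0.01784997]), 'finger_gap': 0.08711205912809437}
scene {'intrinsics': array([[516.19854356,   0.        , 311.87184387],
       [  0.        , 516.19854356, 234.76564813],
       [  0.        ,   0.        ,   1.        ]]), 'camera_from_world': array([[-0.89418987, -0.44745406, -0.01446883,  0.56975688],
       [-0.30453666,  0.6316382 , -0.71294502,  0.06110349],
       [ 0.32814921, -0.63310192, -0.70107064,  0.9257972 ],
       [ 0.        ,  0.        ,  0.        ,  1.        ]])}
top {'intrinsics': array([[512.48444165,   0.        , 320.07532085],
       [  0.        , 512.48444165, 243.73084949],
       [  0.        ,   0.        ,   1.        ]]), 'camera_from_world': array([[ 0.01329969, -0.99919551,  0.03783454,  0.22388407],
       [-0.99686649, -0.01620042, -0.07742573,  0.53899129],
       [ 0.07797637, -0.03668625, -0.99627998,  0.88929425],
       [ 0.        ,  0.        ,  0.        ,  1.        ]])}
```

View pics/scene0.png

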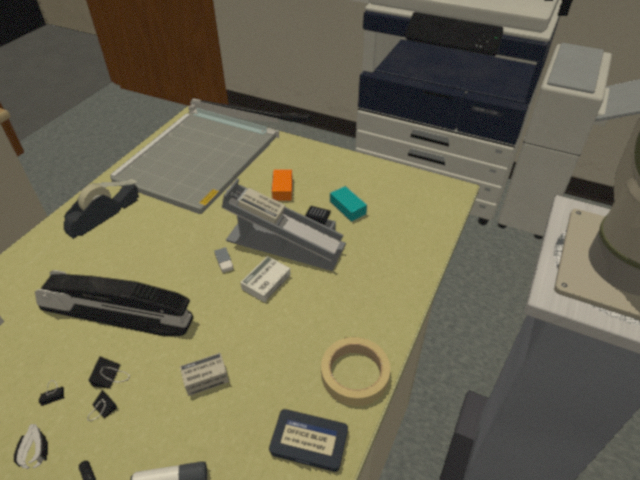

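View pics/top0.png

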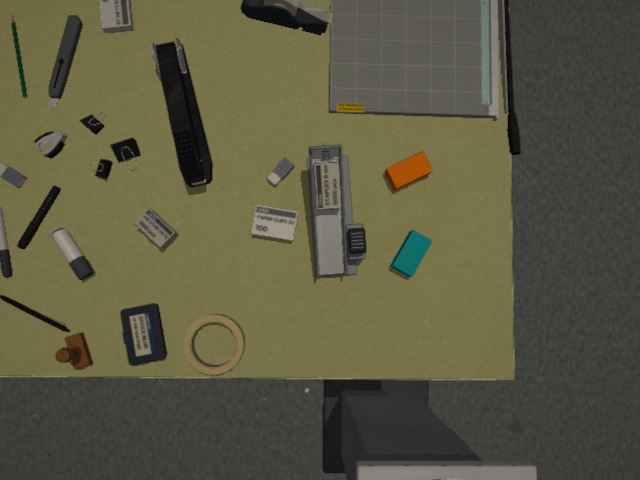

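The top view shows the dispenser with its low end near pixel (330,276), its back near (323,146) and the key at (356,240). The tape roll is at (213,345), the clip box at (275,223) and the eraser at (281,171). Next I'll fit the dispenser pose from depth.

```bash
cat > h.py <<'E'
import numpy as np
def cloud(d,K,T,roi):
    r0,r1,c0,c1=roi
    v,u=np.mgrid[r0:r1,c0:c1]; z=d[r0:r1,c0:c1]
    pc=np.stack([(u-K[0,2])/K[0,0]*z,(v-K[1,2])/K[1,1]*z,z],-1)
    return (pc-T[:3,3])@T[:3,:3], z>0
E
python3 - <<'E'
import numpy as np,cv2
from h import cloud
from scipy.optimize import least_squares
f=np.load("top0.npz");P,ok=cloud(f["d"],f["K"],f["T"],(135,290,295,380))
print(ok.mean())
Z=P[...,2]
for r in range(0,155,8): print(r+135,(Z[r,8:80:4]*1000).astype(int))
np.save("P.npy",P)
# table level
T,_=cloud(f["d"],f["K"],f["T"],(200,300,440,480)); print("table",np.median(T[...,2]))
big=cv2.resize(f["p"][130:290,260:440],None,fx=4,fy=4,interpolation=cv2.INTER_CUBIC); cv2.imwrite("pics/crop.png",big[:600,:,::-1])
E
```

```text
0.9961290322580645
135 [ 1  0  1  0  1  1  1 -2  1 -1 -1  0  2  1  2  3 -2  0]
143 [  0   1  -1   2   0 103 108   0   1   0   0   2   0   1  -2   1   0   0]
151 [ -1   2 102  87  90 104 106  85  87  93   2   0   1  -1   0   2   2   2]
159 [  2   5  97  83  81  99 101  82  91  86   7   6   0   1   0   0   0   0]
167 [ -1   2  94 106 105 104 105 107 104 103   8   6   1   0   1   1  -1   3]
175 [  1   1  91 102 100 104 102 103 104 102   4   6   1   0   0   0   0  -2]
183 [ -1   0  80  80 101  98 102  97  98  98  85   2   1  -2   0   0   0  -1]
191 [ 1  0  3 72 94 98 94 92 93 96 84  8  0  1  1 -2  0  0]
199 [ 2  0  4 67 94 88 90 88 92 93 80  8  5  0  1  0 -1  0]
207 [  1  -2   3  73  91  88  89  90  87  85 919   4   7   0   0   1   0  -1]
215 [ 0  0  4 75 57 57 57 58 56 57 72  7  6  1  0  0  0 -2]
223 [ 0  1  0 71 53 54 54 54 51 52 69  8  3 -2  3  1  0 -3]
231 [ 0  0  2 64 48 49 47 51 48 48 56 40 67 64 66 65  2  1]
239 [ 0  1  2 62 45 46 44 47 43 45 45 41 67 65 66 66  0  2]
247 [ 2  0  0 45 41 41 42 40 40 40 39 40 66 66 65 68  0 -1]
255 [ 0  2  0  7 39 37 38 41 37 38 36 25 40 39 40 40  5  0]
263 [919   0   1   4  35  33  32  34  31  35  33  50   4   6  -1  -2   3   2]
271 [ 3  1  0  4 46 28 26 30 29 27 29 45  3  5  2  1  0  0]
279 [-2  2  0  0  0 -2  0  0 -1 -1  0  2 -2  2 -1  0  0  0]
287 [ 2  0  1 -1  0  0  0  1  2  0  2  0 -2  3  0 -2  0  0]
table -3.7303030139171905e-05
```

View pics/crop.png

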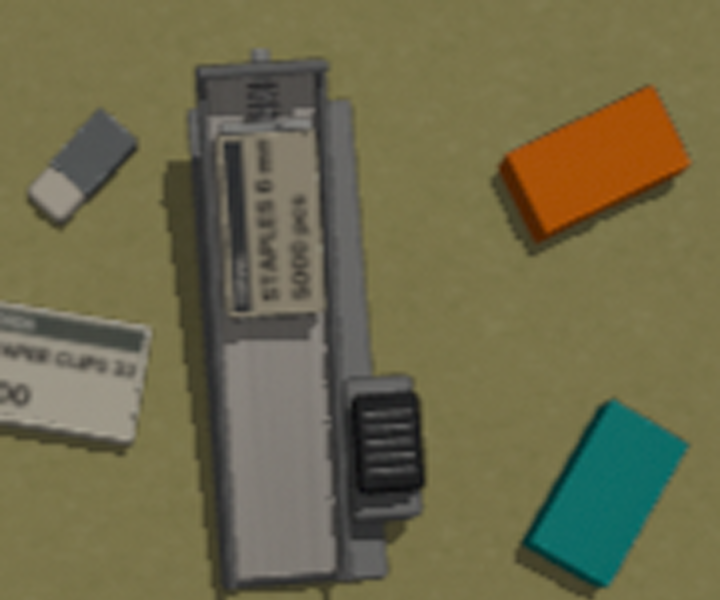

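```bash
python3 - <<'E'
import numpy as np
from scipy.optimize import minimize
P=np.load("P.npy").reshape(-1,3); P=P[(P[:,2]>-.02)&(P[:,2]<.13)]
def model(q):
    x,y=q[:,0],q[:,1]; z=np.zeros(len(q)); fl=.044+.288*x
    i=(x>-.053)&(x<.155); 
    z=np.where(i&(abs(y)<.0225),fl,z); z=np.where(i&(abs(y)>=.0225)&(abs(y)<.0265),fl+.016,z)
    z=np.where((abs(y)<.0205)&(x>.0535)&(x<.1325)&(abs(x-.089)<.036),.099+.288*(x-.093),z)
    z=np.where((abs(x)<.021)&(abs(y+.0445)<.0145),.066,z); return z
def tf(p):
    c,s=np.cos(p[2]),np.sin(p[2]); d=P[:,:2]-p[:2]
    return np.stack([c*d[:,0]+s*d[:,1],-s*d[:,0]+c*d[:,1]],1)
def cost(p): return np.minimum(abs(model(tf(p))-P[:,2]),.012).mean()*1e3
best=None
K=P[(P[:,2]>.062)&(P[:,2]<.07)&(P[:,1]<np.percentile(P[:,1],35))]
print("pts",len(P),"rangeXY",P[:,:2].min(0),P[:,:2].max(0))
for x in np.arange(.36,.56,.02):
  for y in np.arange(.1,.3,.02):
    for a in (-.1,.0,.1):
      pass
g=[(cost((x,y,a)),x,y,a) for x in np.arange(P[:,0].min(),P[:,0].max(),.01) for y in np.arange(P[:,1].min(),P[:,1].max(),.01) for a in np.arange(-.2,.21,.05)]
g.sort(); print(g[0])
b=min((minimize(cost,k[1:],method="Nelder-Mead",options=dict(initial_simplex=np.array(k[1:])+np.array([[0,0,0],[.006,0,0],[0,.006,0],[0,0,.06]]),xatol=1e-5,fatol=1e-6)) for k in g[:8]),key=lambda r:r.fun)
print(b.x,b.fun); np.save("pose.npy",b.x)
q=tf(b.x)
k=(P[:,2]>.062)&(P[:,2]<.07)&(q[:,1]<-.03); print("key ext",np.percentile(q[k],[2,98],axis=0),P[k].mean(0),q[k].mean(0))
fl=(P[:,2]-.044-.288*q[:,0]); i=(abs(fl)<.004)&(q[:,0]>-.05)&(q[:,0]<.05)&(abs(q[:,1])<.03); print("floor y",np.percentile(q[i,1],[2,98]),"res",fl[i].mean(), "x",np.percentile(q[i,0],[0,100]))
w=abs(fl-.016)<.004; w&=(abs(abs(q[:,1])-.0245)<.006)&(q[:,0]>-.05)&(q[:,0]<.05); 
for s in (1,-1): print("wall",s,q[w&(q[:,1]*s>0),1].mean())
E
```

```text
pts 13124 rangeXY [0.45512546 0.12400618] [0.73976288 0.27969468]
(np.float64(2.4592009301158537), np.float64(0.5351254575418185), np.float64(0.21400617809543956), np.float64(0.09999999999999992))
[0.53606158 0.21569923 0.08627363] 2.2842599148848715
key ext [[-0.02047275 -0.05810142]
 [ 0.01896599 -0.03063828]] [0.53893666 0.17156028 0.06590364] [-0.00093891 -0.04422252]
floor y [-0.02238974  0.02122124] res 9.083719868591939e-05 x [-0.04997191  0.04998514]
wall 1 0.024545219151822024
wall -1 -0.024529527660950796
```

The fit puts the dispenser at (0.536, 0.216) with a yaw of 0.086 rad. The TCP target is about (0.538, 0.1935). That needs a turn of about -0.37 rad, with the jaws along the dispenser's y and a gap of about 30 mm.

move_arm(
  rot=[
    [0,0,-0.1],
    [0,0,-0.1],
    [0,0,-0.1],
    [0,0,-0.07],
    [0,0,0],
    [0,0,0],
    [0,0,0],
    [0,0,0],
  ],
  dp=[
    [0.015,0.037,0],
    [0.015,0.037,0],
    [0.015,0.037,0],
    [0.015,0.037,0],
    [0.015,0.037,0],
    [0.015,0.037,0],
    [0.015,0.037,0],
    [0.015,0.037,0],
  ],
  claw=[165,165,165,165,165,165,165,165],
)

```text
clock: 0.77
tool_pos: [0.3894, -0.2587, 0.2165]
tcp_rot: [0.001, 0.726, -0.688, -0.004]
wrist_force: [1.7, -0.6, -0.0]
finger_gap: 0.0415
```

move_arm(
  rot=[
    [0,0,0.01],
    [0,0,0.01],
    [0,0,0],
    [0,0,0],
    [0,0,0],
    [0,0,0],
    [0,0,0],
    [0,0,0],
  ],
  dp=[
    [0.013,0.038,0],
    [0.013,0.038,0],
    [0.013,0.038,0],
    [0.013,0.038,0],
    [0.013,0.038,0],
    [0.013,0.038,0],
    [0.013,0.038,0],
    [0.013,0.038,0],
  ],
  claw=[165,165,165,165,165,165,165,165],
)

```text
clock: 1.43
tool_pos: [0.4925, 0.0581, 0.216]
tcp_rot: [0.002, 0.733, -0.681, -0.004]
wrist_force: [1.1, -1.1, -0.1]
finger_gap: 0.0305
```

```bash
cat > st.py <<'E'
from station import bot
import numpy as np
from scipy.spatial.transform import Rotation as R
s=bot.get_state();p=np.load("pose.npy");r=R.from_quat(s["tcp_rot"],scalar_first=True)
Rz=R.from_euler("z",p[2])
t=Rz.apply(np.array([0,-.0222,.057]))+[p[0],p[1],0]
y=Rz.apply([0,-1,0]); x=Rz.apply([-1,0,0])
G=R.from_matrix(np.stack([y,x,[0,0,-1]],1))
print("clock",s["clock"],"pos",s["tool_pos"].round(4),"dp",(t-s["tool_pos"]).round(4),"rot",(G*r.inv()).as_rotvec().round(3),"F",s["wrist_force"].round(2),"gap",s["finger_gap"])
d=Rz.inv().apply(s["tool_pos"]-[p[0],p[1],0]);print("tcp in disp",d.round(4))
E
python3 st.py
```

```text
clock 1.4333 pos [0.4925 0.0581 0.216 ] dp [ 0.0455  0.1355 -0.159 ] rot [-0.002 -0.008  0.013] F [ 1.08 -1.05 -0.06] gap 0.030477612093715137
tcp in disp [-0.057  -0.1532  0.216 ]
```

move_arm(
  rot=[
    [0,0,0.013],
    [-0.002,-0.008,0],
    [0,0,0],
    [0,0,0],
    [0,0,0],
    [0,0,0],
    [0,0,0],
    [0,0,0],
  ],
  dp=[
    [0.01,0.03,-0.01],
    [0.01,0.03,-0.02],
    [0.01,0.03,-0.02],
    [0.008,0.024,-0.02],
    [0.006,0.016,-0.02],
    [0.001,0.005,-0.01],
    [0,0,0],
    [0,0,0],
  ],
  claw=[165,165,165,165,165,165,165,165],
)

```text
clock: 2.1
tool_pos: [0.5372, 0.2101, 0.1111]
tcp_rot: [-0.001, 0.741, -0.672, -0.001]
wrist_force: [-0.8, -0.4, 0.0]
finger_gap: 0.0305
```

```bash
python3 st.py; python3 - <<'E'
from station import bot
import cv2,numpy as np
m=bot.camera_model("wrist");p,d=bot.capture("wrist");cv2.imwrite("pics/w1.png",p[:,:,::-1]);np.savez("w1.npz",p=p,d=d,K=m["intrinsics"],T=m["camera_from_world"])
p,d=bot.capture("scene");cv2.imwrite("pics/s1.png",cv2.resize(p[150:300,160:380],None,fx=3.5,fy=3.5)[:,:,::-1])
E
```

```text
clock 2.1 pos [0.5372 0.2101 0.1111] dp [ 0.0008 -0.0166 -0.0541] rot [-0.004 -0.    -0.012] F [-0.83 -0.41  0.05] gap 0.030491780667532463
tcp in disp [ 0.0007 -0.0056  0.1111]
```

View pics/w1.png

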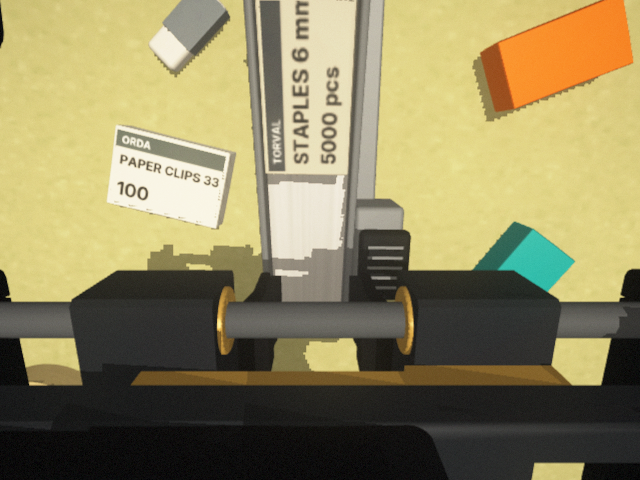

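View pics/s1.png

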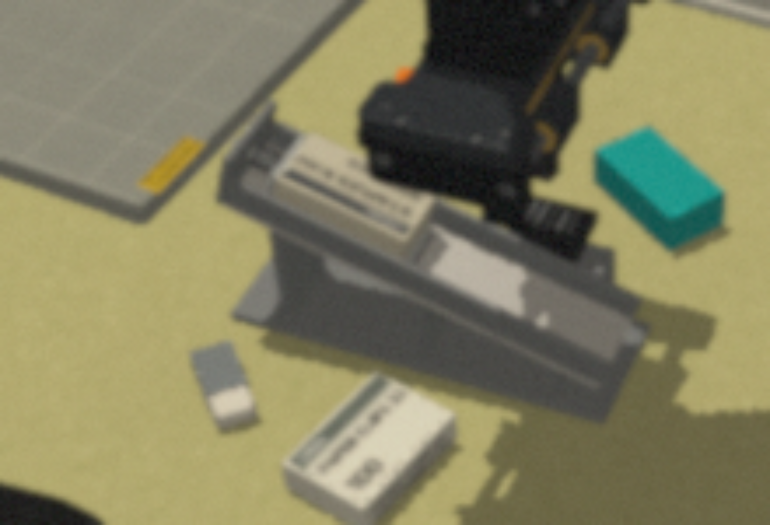

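The wrist view shows the box waiting at (305,90) and the key at (384,265), with the fingers about 17 mm too far in +y. I'll correct that before descending and check the fit against the wrist depth.

move_arm(
  rot=[
    [-0.004,0,-0.012],
    [0,0,0],
    [0,0,0],
    [0,0,0],
    [0,0,0],
    [0,0,0],
    [0,0,0],
    [0,0,0],
  ],
  dp=[
    [0,-0.006,0],
    [0,-0.006,0],
    [0,-0.003,-0.005],
    [0,-0.001,-0.005],
    [0,0,-0.005],
    [0,0,0],
    [0,0,0],
    [0,0,0],
  ],
  claw=[165,165,165,165,165,165,165,165],
)

```text
clock: 2.87
tool_pos: [0.5406, 0.1857, 0.0998]
tcp_rot: [-0.002, 0.733, -0.68, 0.004]
wrist_force: [0.9, 0.6, -0.1]
finger_gap: 0.0309
```

```bash
python3 st.py; python3 - <<'E'
import numpy as np
from station import bot
from h import cloud
import cv2
m=bot.camera_model("wrist");p,d=bot.capture("wrist");cv2.imwrite("pics/w2.png",p[:,:,::-1])
o=np.load("pose.npy");c,s=np.cos(o[2]),np.sin(o[2])
f=np.load("w1.npz")
for dd,K,T in ((f["d"],f["K"],f["T"]),(d,m["intrinsics"],m["camera_from_world"])):
    P,ok=cloud(dd,K,T,(0,480,150,480));P=P[ok]
    D=P[:,:2]-o[:2];q=np.stack([c*D[:,0]+s*D[:,1],-s*D[:,0]+c*D[:,1],P[:,2]],1)
    k=(abs(q[:,2]-.066)<.003)&(q[:,1]<-.028)&(q[:,1]>-.065)&(abs(q[:,0])<.03)
    print("key",k.sum(),np.percentile(q[k],[2,98],axis=0).round(4).tolist(),q[k,2].mean().round(4))
    r=q[:,2]-.044-.288*q[:,0];w=(abs(r-.016)<.004)&(q[:,0]>.015)&(q[:,0]<.06)
    for sg in(1,-1):
        i=w&(abs(q[:,1]*sg-.0245)<.005);print("wall",i.sum(),q[i,1].mean().round(4))
    b=(q[:,0]>.06)&(q[:,0]<.1)&(abs(q[:,1])<.022)&(abs(q[:,2]-.099-.288*(q[:,0]-.093))<.005)
    print("boxtop y",np.percentile(q[b,1],[2,98]).round(4),"res",(q[b,2]-.099-.288*(q[b,0]-.093)).mean().round(4))
E
```

```text
clock 2.8667 pos [0.5406 0.1857 0.0998] dp [-0.0026  0.0079 -0.0428] rot [0.003 0.009 0.012] F [ 0.9   0.57 -0.13] gap 0.03088368872852587
tcp in disp [ 0.0019 -0.0303  0.0998]
key 2307 [[-0.0177, -0.0578, 0.0631], [0.019, -0.0321, 0.0656]] 0.0642
wall 633 0.0236
wall 612 -0.0249
boxtop y [-0.0197  0.0184] res -0.002
key 2470 [[-0.0147, -0.0577, 0.0631], [0.019, -0.0319, 0.0657]] 0.0642
wall 679 0.0234
wall 670 -0.0251
boxtop y [-0.0199  0.0183] res -0.002
```

View pics/w2.png

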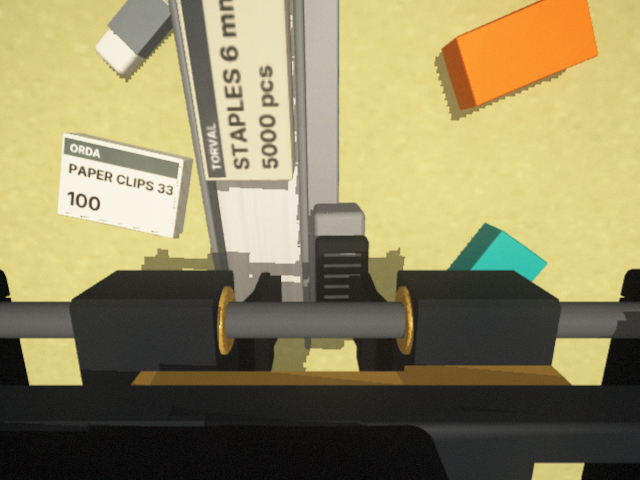

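move_arm(
  rot=[
    [0.003,0.009,0.012],
    [0,0,0],
    [0,0,0],
    [0,0,0],
    [0,0,0],
    [0,0,0],
    [0,0,0],
    [0,0,0],
  ],
  dp=[
    [-0.002,0.006,0],
    [0,0,0],
    [0,0,0],
    [0,0,-0.005],
    [0,0,-0.005],
    [0,0,0],
    [0,0,0],
    [0,0,0],
  ],
  claw=[165,165,165,165,165,165,165,165],
)

```text
clock: 3.58
tool_pos: [0.5381, 0.1938, 0.0888]
tcp_rot: [-0.0, 0.738, -0.675, -0.001]
wrist_force: [-0.7, -0.4, 0.1]
finger_gap: 0.0308
```

```bash
python3 st.py
```

```text
clock 3.5833 pos [0.5381 0.1938 0.0888] dp [-0.0001 -0.0002 -0.0318] rot [-0.001 -0.002 -0.004] F [-0.66 -0.45  0.05] gap 0.03076956547446221
tcp in disp [ 0.0001 -0.022   0.0888]
```

move_arm(
  rot=[
    [0,0,0],
    [0,0,0],
    [0,0,0],
    [0,0,0],
    [0,0,0],
    [0,0,0],
    [0,0,0],
    [0,0,0],
  ],
  dp=[
    [0,0,-0.005],
    [0,0,-0.005],
    [0,0,-0.004],
    [0,0,-0.003],
    [0,0,0],
    [0,0,0],
    [0,0,0],
    [0,0,0],
  ],
  claw=[165,165,165,165,165,165,165,165],
)

```text
clock: 4.25
tool_pos: [0.538, 0.1935, 0.0696]
tcp_rot: [0.0, 0.738, -0.675, -0.001]
wrist_force: [1.4, -0.3, -0.7]
finger_gap: 0.0305
```

```bash
python3 st.py; python3 - <<'E'
from station import bot
import cv2
p,d=bot.capture("scene");cv2.imwrite("pics/s2.png",cv2.resize(p[150:300,160:380],None,fx=3.5,fy=3.5)[:,:,::-1])
p,d=bot.capture("top");cv2.imwrite("pics/t2.png",cv2.resize(p[130:290,260:440],None,fx=3.5,fy=3.5)[:,:,::-1])
E
```

```text
clock 4.25 pos [0.538  0.1935 0.0696] dp [ 0.      0.0001 -0.0126] rot [-0.001 -0.002 -0.003] F [ 1.38 -0.3  -0.75] gap 0.030540636904154074
tcp in disp [-0.     -0.0223  0.0696]
```

View pics/s2.png

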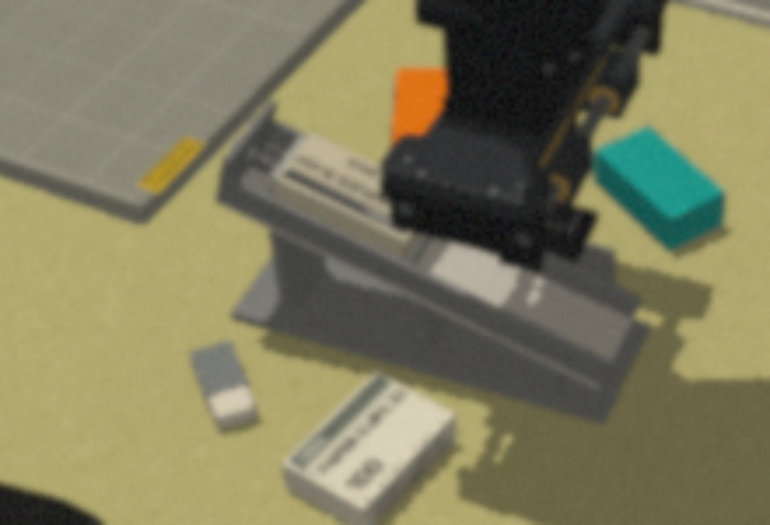

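The fingertips are about 4 mm above the key, with one finger over the chute and the other over the key. The box is still waiting. Now I'll press.

move_arm(
  rot=[
    [0,0,0],
    [0,0,0],
    [0,0,0],
    [0,0,0],
    [0,0,0],
    [0,0,0],
    [0,0,0],
    [0,0,0],
  ],
  dp=[
    [0,0,-0.004],
    [0,0,-0.004],
    [0,0,-0.003],
    [0,0,-0.002],
    [0,0,0],
    [0,0,0],
    [0,0,0],
    [0,0,0],
  ],
  claw=[165,165,165,165,165,165,165,165],
)

```text
clock: 5.02
tool_pos: [0.5386, 0.1937, 0.0566]
tcp_rot: [-0.0, 0.738, -0.675, -0.001]
wrist_force: [-1.8, -0.6, 2.8]
finger_gap: 0.0308
```

```bash
python3 st.py; python3 - <<'E'
from station import bot
import cv2
p,d=bot.capture("scene");cv2.imwrite("pics/s3.png",cv2.resize(p[150:300,160:380],None,fx=3.5,fy=3.5)[:,:,::-1])
E
```

```text
clock 5.0167 pos [0.5386 0.1937 0.0566] dp [-0.0006 -0.0001  0.0004] rot [-0.001 -0.    -0.003] F [-1.78 -0.59  2.79] gap 0.03083537656606336
tcp in disp [ 0.0006 -0.0221  0.0566]
```

View pics/s3.png

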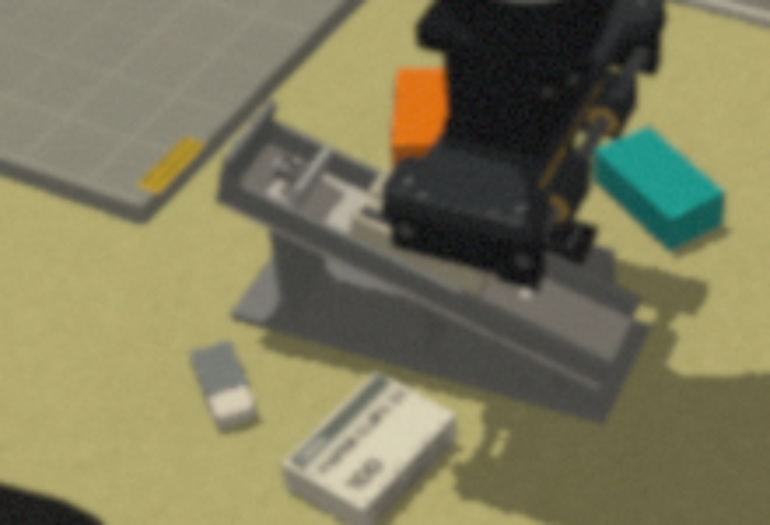

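The box has come out of its bay and stopped with its front at about (480,285), against the chute finger. I'll hold for another call and re-check.

move_arm(
  rot=[
    [0,0,0],
    [0,0,0],
    [0,0,0],
    [0,0,0],
    [0,0,0],
    [0,0,0],
    [0,0,0],
    [0,0,0],
  ],
  dp=[
    [0,0,0],
    [0,0,0],
    [0,0,0],
    [0,0,0],
    [0,0,0],
    [0,0,0],
    [0,0,0],
    [0,0,0],
  ],
  claw=[165,165,165,165,165,165,165,165],
)

```text
clock: 5.73
tool_pos: [0.5386, 0.1937, 0.0567]
tcp_rot: [-0.0, 0.738, -0.675, -0.0]
wrist_force: [-0.5, 0.1, 3.8]
finger_gap: 0.0307
```

```bash
python3 st.py; cat > look.py <<'E'
from station import bot
import cv2,numpy as np,sys
from h import cloud
n=sys.argv[1]
m=bot.camera_model("wrist");p,d=bot.capture("wrist");cv2.imwrite(f"pics/w{n}.png",p[:,:,::-1])
p2,d2=bot.capture("scene");cv2.imwrite(f"pics/s{n}.png",cv2.resize(p2[150:300,160:380],None,fx=3.5,fy=3.5)[:,:,::-1])
ms=bot.camera_model("scene")
o=np.load("pose.npy");c,s=np.cos(o[2]),np.sin(o[2])
for nm,dd,mm in(("wrist",d,m),("scene",d2,ms)):
    P,ok=cloud(dd,mm["intrinsics"],mm["camera_from_world"],(0,480,0,640));P=P[ok]
    D=P[:,:2]-o[:2];q=np.stack([c*D[:,0]+s*D[:,1],-s*D[:,0]+c*D[:,1],P[:,2]],1)
    b=(abs(q[:,1])<.018)&(abs(q[:,2]-.0722-.288*q[:,0])<.004)&(q[:,0]>-.05)&(q[:,0]<.15)
    print(nm,"boxtop x range",np.percentile(q[b,0],[1,99]).round(4),b.sum(),"z",q[b,2].max().round(4))
E
python3 look.py 4; python3 st.py
```

```text
clock 5.7333 pos [0.5386 0.1937 0.0567] dp [-0.0006 -0.0002  0.0003] rot [-0.001 -0.    -0.003] F [-0.51  0.13  3.8 ] gap 0.030748259406930226
tcp in disp [ 0.0006 -0.0221  0.0567]
wrist boxtop x range [0.0118 0.0822] 19698 z 0.0951
scene boxtop x range [0.0134 0.1491] 156 z 0.1188
clock 5.8333 pos [0.5386 0.1937 0.0567] dp [-0.0006 -0.0001  0.0003] rot [-0.001 -0.    -0.003] F [-1.25 -0.07  3.11] gap 0.031197996414092915
tcp in disp [ 0.0006 -0.0221  0.0567]
```

View pics/w4.png

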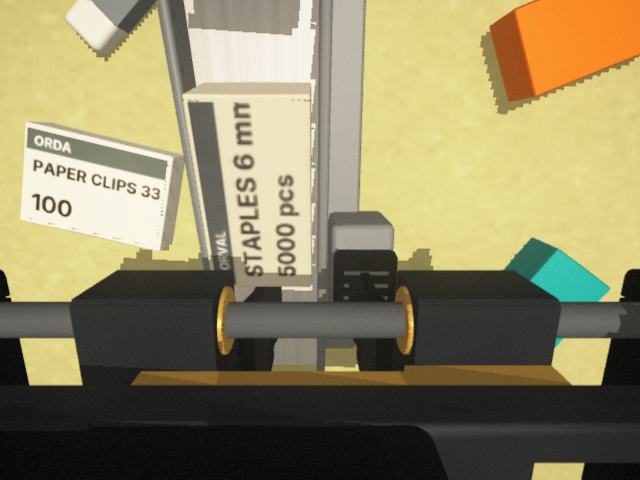

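The box rests against the left finger, its top spanning dispenser x ≈ 12–82 mm (centre about 47 mm). The key is held down at TCP z ≈ 56.7 mm, which is about 9.3 mm of press, and the pose and force are steady. I'm handing in.

```bash
python3 -c "
from station import bot
bot.finish_job()"; python3 st.py; python3 look.py 5
```

```text
the job is handed in; nothing more can be done
the job is handed in; nothing more can be done
the job is handed in; nothing more can be done
```

I pressed the eject key with one fingertip while the other finger stood in the chute. The box popped out, slid down and stopped against that finger. I handed the job in at about 5.8 s with both still held.

**Key:** the last check had the TCP at z = 56.7 mm, so the key was about 9.3 mm down. The upward force was 3–4 N, which fits the key's spring.

**Box:** its centre was at about x = +47 mm in the dispenser's frame, against about +49 mm expected. It looked to be resting against the finger, and the TCP position did not change over the last 0.8 s. I did not measure the contact force on the box separately. The wrist's sideways force was only noise-level, about 1 N.

**Bystanders:** nothing came near the eraser, the clip box or the tape roll. They looked unmoved where they were in view, but I did not measure them again.

**Disagreements:**
- The top and wrist cameras differed by about 1–2 mm, within the calibration.
- The scene camera's check of the box position was unusable because the gripper blocked its view.
- No check was possible after hand-in.

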